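# Set a panel on the table easel and take out the maulstick

### The job

Take the primed panel from the paint tin and lean it on the table easel, about centred, with its foot behind the ledge strip, its back against the rail and the white face to the front, and let go of it. Then get the maulstick out of the easel's tool well, whose opening is shorter than the stick: slide it under the wide cover, tip the ball end up and draw it out slantwise. Finish while still holding the maulstick level across the front of the leaning panel, parallel to it, at about the middle of its height and width, close in front of it (at most 15 cm or so) but touching neither panel nor easel, with the paint tin and the black-lidded jar still standing where they were.

Things in the scene. Friction and masses are not known exactly. Their poses are not given: they have to be found in the camera images.
- easel: brown wooden table box easel, fixed, 265 x 376 mm, deck 58 high. Origin on the table; x from front (robot side) to rear, y to its left, z up. Walls x -115..150, y -188..188 mm. From front: tool well with covers, wall x -23..-15, chalk tray x -15..47 (floor z 46; holds fixed charcoal, rubber, small tin up to z 68), ledge strip, rear deck, back rest.
- easel_opening (a point): middle of the tool well's opening, at deck height (easel frame, mm: x -65, y -35, z 58). Opening 84 wide in x by 210 long in y (-140..70). The well below runs on under the covers, y -180..180, floor z 7. Wide cover at the left (y 70..180), narrow one at the right (y -180..-140), both z 52..58. Axes as the easel's.
- easel_rests (a point): middle of the well on the axis of the lying stick (easel frame, mm: x -65, y 0, z 33). The stick lies along y in two notched rests, 10 thick, at y 95 and y -115: notch bottom z 27, cheeks 16 apart up to z 38. It slides in them along y. Well is free between the rests. Axes as the easel's.
- easel_ledge (a point): foot of the rear face of the ledge strip, at the middle, on the rear deck (easel frame, mm: x 55, y 0, z 58). The strip is 8 thick, stands up to z 70 and is 300 long. The panel's foot belongs on the deck behind it, anywhere in x 55..85. Axes as the easel's.
- easel_rail (a point): middle of the front face of the back rest's rail (easel frame, mm: x 103, y 0, z 174). Rail 260 long in y, z 163..185; uprights at y 108 and -108 slope from x 85 at the deck to x 103. A panel with its foot behind the strip leans back on the rail by 9 to 18 degrees. Axes as the easel's.
- panel_center (a point): centre of the loose painting panel: flat board 180 wide (its y), 200 high (its z, up along the board), 10 mm thick (its x, out of the bare back; white face at -x), 0.18 to 0.28 kg. Starts leaning back about 11 degrees on the paint tin, foot on the table, white face to the robot's side; its upper 60 mm stand clear above the tin, to be gripped across the 10 mm.
- stick_center (a point): mid-length of the maulstick, on its axis, at a brass collar 22 mm long. Round stick 12 mm thick, 290 long along its y: plain end 145 from here at +y; cork ball, 26 mm across, its outer end 145 from here at -y. 50 to 80 g, balances near the collar. Starts lying level in the well, ball under the narrow cover, plain end under the wide one, 7 to 23 mm right of easel y 0.
- tin: upright round paint tin, 102 mm in diameter, 120 mm high, 0.9 kg, that the panel leans on; origin at the centre of its base on the table.
- square_jar: square glass jar with black lid, 79 mm across, 114 mm high, 0.27 kg, a bystander on the table between the panel and the easel's front left corner; origin at the centre of its base. To be left standing.

How it is judged:
By the outcome, as a careful person would: the job done as asked, in the order asked, and still so for the second after the job is handed in, while the arm keeps its last pose, push and grip.
It also fails if it takes over 64 s, if anything falls off the work surface, if the arm or the gripper's body presses on something with over 40 N, if the wrist force passes 120 N, or if a joint passes its speed limit or range.

### The arm

A 6-joint arm with a two-finger parallel gripper is mounted at the origin on a cart in front of the work surface, level with it; the furniture and walls round the work are solid. World frame = base frame: x ahead of the robot, y to its left, z up, the work surface at z = 0. Lengths are in m, angles in rad, forces in N, time in s.
With the tool pointing down it reaches from about 0.35 to 0.775 m from the base axis. Payload 5.5 kg.
Tool frame: the origin (TCP) lies between the finger pads; the fingertips stand 19 mm ahead of it and the grasp point (between the pads) is the TCP; z points along the fingers, x is the direction in which the jaws open and shut, and the axes are right-handed (so a half turn about z gives the same grasp; the last joint's range is limited). The gripper opens to 85 mm and grips with 20 to 120 N. Pads are 22 mm wide; open, the fingers measure 114 mm over their backs; the gripper's body (76 mm by 85 mm) begins 54 mm behind the grasp point. The pads swing forward as they close: fully open they stand 13 mm farther back than shut.
Start: joints at [1.102, 0.313, 0.046, 1.304, 0, 1.431], TCP at [0.186, 0.544, 0.25] pointing down, gripper open.
Joint ranges: [-2.76, 2.76], [-0.86, 1.69], [-1.03, 1.26], [-2.2, 2.34], [-1.47, 1.5], [-3.14, 3.14]. Speed limits (rad/s): [2.57, 2.57, 3.14, 3.14, 3.14, 3.14].

### API

Orientations are given as a unit quaternion [w, x, y, z].
In Python, from workcell import env gives the robot as it stands. The module is installed in compiled form; this text tells all that it offers.
- The arm moves only by the tool carry_out, never from a script. Its argument "steps" is a list of rows, each a list of 7 numbers: the gripper command: -1 is shut, 1 is fully open, values between are in proportion, then the shift along the tool's x, y, z in m, then the turn, a rotation vector about the tool's x, y, z in rad. A call has 1 to 20 rows; each row shifts and turns the commanded pose from where the row before left it, along the tool's axes as they then stand; what a row does not reach is not made up. A row lasts 1/8 s, in which the tool goes at most 62.5 mm and 10.7 degrees, less where a joint would pass 70% of its speed; a pose out of reach is approached as far as the arm can. A call with a gripper value outside its range is refused whole. The fingers move at their own pace and stop on an object; "grip_force" is the grip in N (left out, the last holds). Time passes only in rows, so rows that do not move let the fingers close. It gives the time, the measured TCP pose, the force and the opening at its end, in the units of the state.
- env.get_state(): the state, without advancing time (a new reading comes with each control period).
- env.read_camera(name): name is "scene" or "top"; returns a dict with "color" (400x640x3 uint8, red, green, blue), "K" (3x3 intrinsics, pixels), "R" (3x3) and "t" (3): a world point X has camera coordinates R X + t. Camera axes: x right, y down, z forward; pixel columns grow to the right and rows downward; lengths in m; the calibration is good to about 2 mm. A picture is of the moment at which its call begins. There is no depth.
- env.hand_in(): hands the job in, once; it reports no verdict.
The state is a dict: "clock": time; "joint_pos": joint angles; "qvel": joint speeds; "tau": joint torques, N m; "tcp_pos": TCP position; "orientation": TCP orientation; "wrist_force": force on the tool from outside, world axes, zero at the start; "ft_torque": the same for the moment, N m; "finger_gap": finger opening in m.
Only numpy, scipy, OpenCV 4.12 (cv2) and the standard library are available. Lean on these libraries where they do the work, as an engineer would, in place of code of your own. Each camera call takes 0.05 s, during which the arm holds its last target. There are 200 camera calls.

## Working session

There is one attempt and no reset: what is moved stays moved. The work goes in short steps, Python scripts to look and compute and a tool call to move; the robot and the scene stay as the last step left them, time stands still between calls to the robot, and variables do not carry over. Pictures are saved under pics/ and viewed, about 8 in all and at most 12, crops included, and the job is handed in when it is done.

Besides the shell and the picture viewer there is one more tool, called as name(argument=value, ...), one argument or row to a line, values as JSON. carry_out: Moves the arm, as the interface text tells. Its arguments: {"type":"object","properties":{"steps":{"type":"array","items":{"type":"array","items":{"type":"number"}}},"grip_force":{"type":"number"}},"required":["steps"]}

```bash
mkdir -p pics
python3 - <<'E'
from workcell import env
import cv2,numpy as np
s=env.get_state();print(s)
for n in("scene","top"):
    c=env.read_camera(n);cv2.imwrite(f"pics/{n}0.png",c["color"][:,:,::-1])
    print(n,c["K"].tolist(),np.round(c["R"],4).tolist(),np.round(c["t"],4).tolist(), (-c["R"].T@c["t"]).round(3))
E
```

```text
{'clock': 0.0, 'joint_pos': array([ 1.10242551e+00,  3.13977198e-01,  4.49657576e-02,  1.30359890e+00,
       -1.65596597e-05,  1.43121949e+00]), 'qvel': array([-0.00015215,  0.00036506, -0.00057487, -0.00193992,  0.00070933,
        0.00102925]), 'tau': array([ 7.60184812e-04, -4.80625498e+01,  2.98533440e+01,  1.92614493e-02,
       -7.17797593e-05, -2.58787253e-06]), 'tcp_pos': array([0.18544911, 0.54376267, 0.24941664]), 'orientation': array([ 4.27321711e-04,  8.13295993e-01,  5.81849469e-01, -8.00080431e-04]), 'wrist_force': array([-0.33975427, -0.78614789, -0.02501691]), 'ft_torque': array([-0.00593892,  0.00315728, -0.07393543]), 'finger_gap': 0.08565946974786484}
scene [[378.3235798311143, 0.0, 321.250748721403], [0.0, 378.3235798311143, 199.66716135611154], [0.0, 0.0, 1.0]] [[0.7381, -0.6746, -0.0076], [-0.4888, -0.527, -0.6952], [0.465, 0.5168, -0.7188]] [-0.2919, 0.3926, 0.746] [ 0.061 -0.376  0.807]
top [[418.3976502513607, 0.0, 314.7425674414094], [0.0, 418.3976502513607, 197.15845979124987], [0.0, 0.0, 1.0]] [[-0.0074, -0.9997, -0.0243], [-0.9959, 0.0096, -0.09], [0.0902, 0.0236, -0.9956]] [0.137, 0.5362, 0.9871] [0.446 0.109 1.034]
```

View pics/scene0.png

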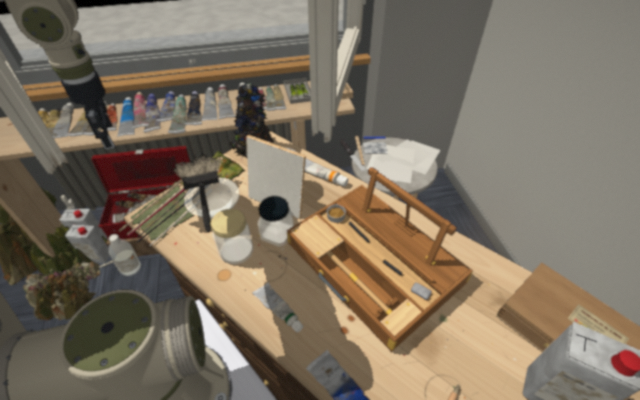

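View pics/top0.png

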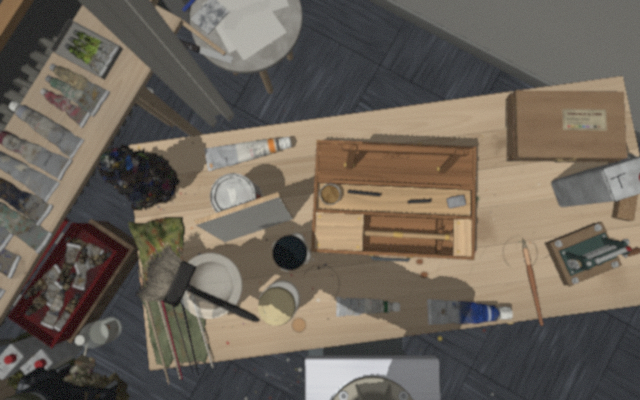

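The scene view shows the panel around (275,178), the black jar at (273,215), and the easel from (290,235) to (470,270). The top view shows the easel spanning about (315,140)–(476,257), the panel around (245,217), the tin at (235,192), the jar at (290,252) and the stick at about y=234. I'll zoom in to pick exact pixels.

Run:
```python
import cv2
a=cv2.imread("pics/top0.png")[125:275,185:485];cv2.imwrite("pics/tc.png",cv2.convertScaleAbs(cv2.resize(a,(780,390),interpolation=cv2.INTER_CUBIC),alpha=1.5))
a=cv2.imread("pics/scene0.png")[130:350,230:480];cv2.imwrite("pics/sc.png",cv2.convertScaleAbs(cv2.resize(a,(675,594),interpolation=cv2.INTER_CUBIC),alpha=1.2))
```

```text
(no output)
```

View pics/tc.png

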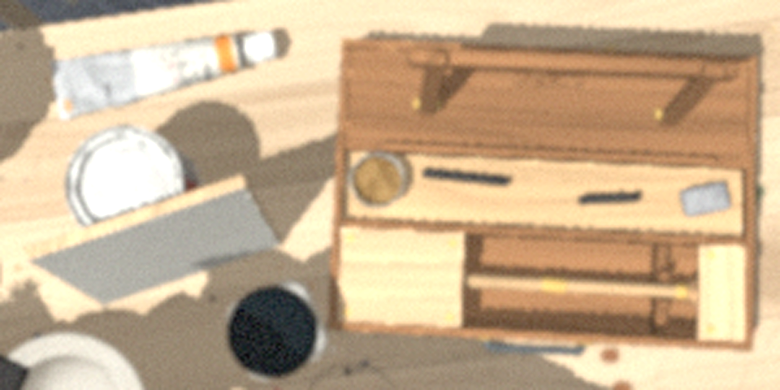

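View pics/sc.png

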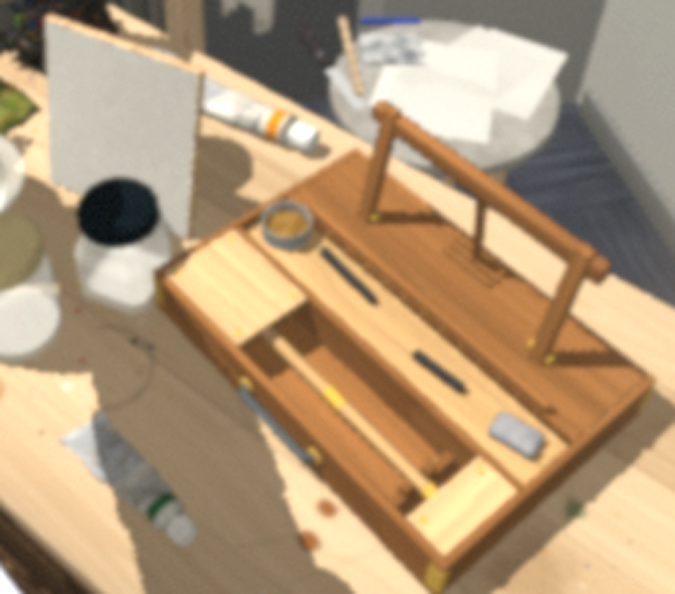

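Top crop: the stick collar is at (553,285), the opening spans (465,235)–(698,336), and the panel face corners are (33,262), (247,190), (278,243) and (105,303). Scene crop: the panel corners are (45,15), (203,73) and (187,238), and the easel corners are clear. Next I'll fit the poses.

```bash
cat > h.py <<'E'
import numpy as np, json
from scipy.optimize import least_squares
from scipy.spatial.transform import Rotation as Ro
from workcell import env
K={'scene':(np.array([[378.3236,0,321.2507],[0,378.3236,199.6672],[0,0,1]]),),'top':()}
def cams():
    return {n:env.read_camera(n) for n in('scene','top')}
def proj(c,X):
    p=np.atleast_2d(X)@c['R'].T+c['t'];p=p@c['K'].T;return p[:,:2]/p[:,2:]
def ray(c,uv,z):
    d=c['R'].T@np.linalg.inv(c['K'])@[*uv,1.];o=-c['R'].T@c['t'];return o+d*(z-o[2])/d[2]
T=lambda u,v:(185+u/2.6,125+v/2.6)
S=lambda u,v:(230+u/2.7,130+v/2.7)
E
python3 - <<'E'
from h import *
C=cams();t,s=C['top'],C['scene']
E=[(t,T(343,41),(150,188)),(t,T(750,347),(-115,-188)),(t,T(333,328),(-115,188)),(t,T(467,237),(-23,70)),(t,T(464,327),(-107,70)),(t,T(698,243),(-23,-140)),(t,T(695,336),(-107,-140)),
(s,S(443,556),(-115,-188)),(s,S(160,277),(-115,188)),(s,S(652,380),(150,-188)),(s,S(358,152),(150,188)),(s,S(306,298),(-23,70)),(s,S(240,343),(-107,70))]
def f(p):
    R=Ro.from_euler('z',p[2])
    return np.concatenate([(proj(c,R.apply([x/1e3,y/1e3,.058])+[p[0],p[1],0])[0]-uv) for c,uv,(x,y) in E])
r=least_squares(f,[.5,.1,0],loss='soft_l1');print('easel',r.x,r.x[2]*57.3,f(r.x).reshape(-1,2).round(1).tolist())
ez=Ro.from_euler('z',r.x[2]);eo=np.r_[r.x[:2],0]
col=ray(t,T(553,285),.037);print('collar easel',ez.inv().apply(col-eo)*1e3, col)
col=ray(s,S(334,400),.037);print('collar easel s',ez.inv().apply(col-eo)*1e3)
P=[(t,T(33,260),(-5,90,100)),(t,T(246,190),(-5,-90,100)),(t,T(278,243),(-5,-90,-100)),(t,T(105,303),(-5,90,-100)),(s,S(45,17),(-5,90,100)),(s,S(203,73),(-5,-90,100)),(s,S(187,238),(-5,-90,-100))]
def g(p):
    R=Ro.from_euler('z',p[2])*Ro.from_euler('y',p[3]); o=np.array([p[0],p[1],0]); 
    low=R.apply([.005,0,-.1])[2];o[2]=-min(low,R.apply([-.005,0,-.1])[2])
    return np.concatenate([(proj(c,R.apply(np.array(X)/1e3)+o)[0]-uv) for c,uv,X in P])
q=least_squares(g,[.5,.3,0.2,.19],loss='soft_l1');print('panel',q.x,q.x[2:]*57.3,g(q.x).reshape(-1,2).round(1).tolist())
print('tin',ray(t,T(126,178),.12),'jar',ray(t,T(272,330),.114),ray(s,S(119,211),.114))
E
```

```text
easel [ 0.51206108 -0.05182021 -0.05404336] -3.096684808995022 [[-1.0, -1.4], [1.0, 1.2], [-2.4, 0.6], [-1.5, -1.7], [-1.7, -0.0], [0.6, 0.1], [1.1, 0.9], [1.9, 5.5], [-2.3, -2.3], [2.8, -0.4], [-0.3, -1.8], [1.3, -0.1], [-0.4, 1.0]]
collar easel [-65.8016596 -15.0086964  37.       ] [ 0.44554477 -0.06325259  0.037     ]
collar easel s [-70.18572167 -15.84891002  37.        ]
panel [0.48169622 0.28004487 0.3130271  0.18569314] [17.93645282 10.64021717] [[-2.9, 0.5], [0.2, -0.9], [1.1, 0.0], [-1.6, -0.0], [0.4, 0.4], [-0.6, 0.7], [1.2, 0.8]]
tin [0.53872091 0.30964679 0.12      ] jar [0.40963039 0.18624075 0.114     ] [0.40254514 0.18106634 0.114     ]
```

```bash
cat >> h.py <<'E'
def rot(yaw,lean,flip=0):
    "tool with x along the leaning board's x, z down the board"
    R=Ro.from_euler('z',yaw)*Ro.from_euler('y',lean)
    m=np.array([[1,0,0],[0,-1,0],[0,0,-1.]])
    return R*Ro.from_matrix(m)*Ro.from_euler('z',np.pi*flip)
def pose():
    s=env.get_state();return s['tcp_pos'],Ro.from_quat(s['orientation'],scalar_first=True)
def plan(wps,g,start=None,step=.045,ang=8.5):
    "wps: list of (pos,Rot[,step]); prints rows"
    p,R=start or pose();out=[]
    for w in wps:
        q,Q=np.array(w[0]),w[1];st=w[2] if len(w)>2 else step
        rv=(R.inv()*Q).as_rotvec()
        n=int(max(1,np.ceil(np.linalg.norm(q-p)/st),np.ceil(np.degrees(np.linalg.norm(rv))/ang)))
        for i in range(n):
            Ri=R*Ro.from_rotvec(rv*i/n)
            out.append([g]+[round(float(v),4) for v in np.r_[Ri.inv().apply((q-p)/n),rv/n]])
        p,R=q,Q
    print(len(out),json.dumps(out).replace(' ',''))
    return p,R
easel=np.array([.512,-.052,0]);eyaw=-.054
Ez=Ro.from_euler('z',eyaw)
def E(x,y,z): return easel+Ez.apply(np.array([x,y,z])/1e3)
E
python3 - <<'E'
from h import *
p0,R0=pose();print(p0)
R=Ro.from_euler('z',.313)*Ro.from_euler('y',.1857);c=np.array([.4817,.280,.0992])
Q=rot(.313,.1857)
plan([(p0+[0,0,.08],R0),(c+R.apply([0,0,.175]),Q)],1)
plan([(c+R.apply([0,0,.075]),Q)],1,(c+R.apply([0,0,.175]),Q),.034)
E
```

```text
[0.18555714 0.5439407  0.24973136]
12 [[1,-0.0,-0.0,-0.04,0.0,0.0,0.0],[1,-0.0,-0.0,-0.04,0.0,0.0,0.0],[1,-0.0135,0.0391,0.0059,0.0087,-0.0171,0.0926],[1,-0.0097,0.0403,0.0057,0.0087,-0.0171,0.0926],[1,-0.0058,0.041,0.0055,0.0087,-0.0171,0.0926],[1,-0.0019,0.0414,0.0052,0.0087,-0.0171,0.0926],[1,0.002,0.0415,0.0048,0.0087,-0.0171,0.0926],[1,0.0059,0.0412,0.0044,0.0087,-0.0171,0.0926],[1,0.0098,0.0405,0.0039,0.0087,-0.0171,0.0926],[1,0.0135,0.0394,0.0034,0.0087,-0.0171,0.0926],[1,0.0172,0.038,0.0028,0.0087,-0.0171,0.0926],[1,0.0207,0.0363,0.0021,0.0087,-0.0171,0.0926]]
3 [[1,-0.0,-0.0,0.0333,0.0,0.0,0.0],[1,-0.0,-0.0,0.0333,0.0,0.0,0.0],[1,-0.0,-0.0,0.0333,0.0,0.0,0.0]]
```

carry_out(
  steps=[
    [1,0,0,-0.04,0,0,0],
    [1,0,0,-0.04,0,0,0],
    [1,-0.0135,0.0391,0.0059,0.0087,-0.0171,0.0926],
    [1,-0.0097,0.0403,0.0057,0.0087,-0.0171,0.0926],
    [1,-0.0058,0.041,0.0055,0.0087,-0.0171,0.0926],
    [1,-0.0019,0.0414,0.0052,0.0087,-0.0171,0.0926],
    [1,0.002,0.0415,0.0048,0.0087,-0.0171,0.0926],
    [1,0.0059,0.0412,0.0044,0.0087,-0.0171,0.0926],
    [1,0.0098,0.0405,0.0039,0.0087,-0.0171,0.0926],
    [1,0.0135,0.0394,0.0034,0.0087,-0.0171,0.0926],
    [1,0.0172,0.038,0.0028,0.0087,-0.0171,0.0926],
    [1,0.0207,0.0363,0.0021,0.0087,-0.0171,0.0926],
    [1,0,0,0,0,0,0],
  ],
  grip_force=60,
)

```text
clock: 1.82
tcp_pos: [0.5148, 0.2881, 0.2698]
orientation: [0.014, 0.984, 0.153, -0.092]
wrist_force: [-0.3, 0.1, 0.9]
finger_gap: 0.0857
```

Run:
```python
from h import *
import cv2
C=cams();c=C['scene']
p,R=pose();print(p,R.as_matrix().round(3).tolist())
im=c['color'][60:260,180:380,::-1];cv2.imwrite('pics/a1.png',cv2.resize(im,(600,600),interpolation=cv2.INTER_CUBIC))
```

```text
[0.51268456 0.29004662 0.27116189] [[0.935, 0.308, -0.177], [0.303, -0.952, -0.055], [-0.185, -0.002, -0.983]]
```

View pics/a1.png

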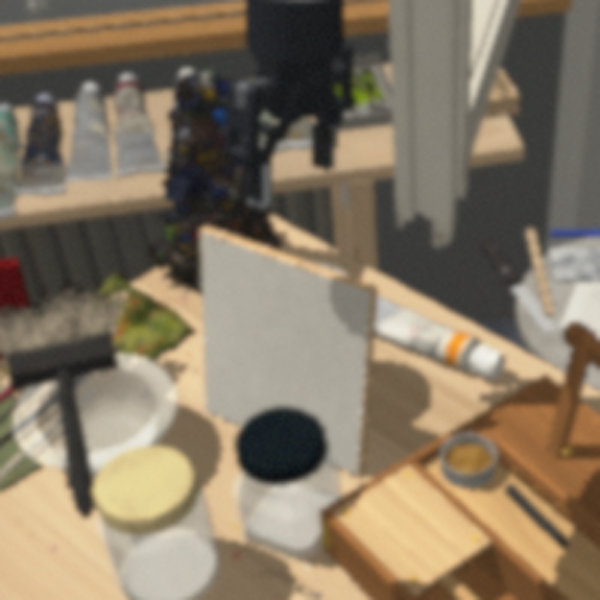

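The gripper is above the panel's top edge, which runs (203,228)–(375,290), with one finger on each side. I'll descend and close.

carry_out(
  steps=[
    [1,0,0,0.033,0,0,0],
    [1,0,0,0.033,0,0,0],
    [1,0,0,0.033,0,0,0],
    [1,0,0,0,0,0,0],
    [-1,0,0,0,0,0,0],
    [-1,0,0,0,0,0,0],
    [-1,0,0,0,0,0,0],
    [-1,0,0,0,0,0,0],
    [-1,0,0,0,0,0,0],
    [-1,0,0,0,0,0,0],
  ],
)

```text
clock: 3.18
tcp_pos: [0.4947, 0.2846, 0.1752]
orientation: [0.014, 0.983, 0.156, -0.092]
wrist_force: [-1.7, 0.0, 5.3]
finger_gap: 0.0093
```

Run:
```python
from h import *
p0,R0=pose();print(p0)
L=np.radians(13);Q=rot(eyaw,L);B=Ez*Ro.from_euler('y',L)
def tcp(xb,zb,y=0): return E(xb,y,zb)+B.apply([-.005,0,.175])
a=p0-R0.as_matrix()[:,2]*.06
b=a+[0.,0,.14];d=tcp(68,160)
plan([(a,R0,.03),(b,R0),(d,Q)],-1)
print(d,tcp(70,58))
```

```text
[0.49472785 0.28458402 0.17516361]
16 [[-1,0.0,0.0,-0.02,0.0,0.0,0.0],[-1,0.0,0.0,-0.02,0.0,0.0,0.0],[-1,0.0,0.0,-0.02,0.0,0.0,0.0],[-1,-0.0065,-0.0,-0.0344,0.0,0.0,0.0],[-1,-0.0065,-0.0,-0.0344,0.0,0.0,0.0],[-1,-0.0065,-0.0,-0.0344,0.0,0.0,0.0],[-1,-0.0065,-0.0,-0.0344,0.0,0.0,0.0],[-1,0.0006,0.0403,0.0046,0.0082,-0.0045,0.04],[-1,0.0022,0.0402,0.0043,0.0082,-0.0045,0.04],[-1,0.0038,0.0402,0.004,0.0082,-0.0045,0.04],[-1,0.0054,0.04,0.0036,0.0082,-0.0045,0.04],[-1,0.007,0.0398,0.0033,0.0082,-0.0045,0.04],[-1,0.0086,0.0395,0.0029,0.0082,-0.0045,0.04],[-1,0.0102,0.0391,0.0025,0.0082,-0.0045,0.04],[-1,0.0118,0.0387,0.0022,0.0082,-0.0045,0.04],[-1,0.0133,0.0382,0.0018,0.0082,-0.0045,0.04]]
[ 0.61434518 -0.05753202  0.33163952] [ 0.61634227 -0.05763997  0.22963952]
```

carry_out(
  steps=[
    [-1,0,0,-0.02,0,0,0],
    [-1,0,0,-0.02,0,0,0],
    [-1,0,0,-0.02,0,0,0],
    [-1,-0.0065,0,-0.0344,0,0,0],
    [-1,-0.0065,0,-0.0344,0,0,0],
    [-1,-0.0065,0,-0.0344,0,0,0],
    [-1,-0.0065,0,-0.0344,0,0,0],
    [-1,0.0006,0.0403,0.0046,0.0082,-0.0045,0.04],
    [-1,0.0022,0.0402,0.0043,0.0082,-0.0045,0.04],
    [-1,0.0038,0.0402,0.004,0.0082,-0.0045,0.04],
    [-1,0.0054,0.04,0.0036,0.0082,-0.0045,0.04],
    [-1,0.007,0.0398,0.0033,0.0082,-0.0045,0.04],
    [-1,0.0086,0.0395,0.0029,0.0082,-0.0045,0.04],
    [-1,0.0102,0.0391,0.0025,0.0082,-0.0045,0.04],
    [-1,0.0118,0.0387,0.0022,0.0082,-0.0045,0.04],
    [-1,0.0133,0.0382,0.0018,0.0082,-0.0045,0.04],
    [-1,0,0,0,0,0,0],
    [-1,0,0,0,0,0,0],
  ],
)

```text
clock: 5.42
tcp_pos: [0.6144, -0.0576, 0.3305]
orientation: [-0.003, 0.993, -0.027, -0.113]
wrist_force: [0.5, 0.2, -2.4]
finger_gap: 0.0093
```

Run:
```python
from h import *
import cv2
C=cams();p,R=pose();print(p,env.get_state()['finger_gap'])
L=np.radians(13);Q=rot(eyaw,L);print('ang err',np.degrees((R.inv()*Q).magnitude()))
B=R*Ro.from_matrix(np.diag([1,-1,-1.]))
ims=[]
for n,(u,v,w,h) in {'scene':(280,110,200,200),'top':(300,110,190,190)}.items():
    c=C[n];f=400/w;im=cv2.resize(c['color'][v:v+h,u:u+w,::-1],(400,int(h*f)),interpolation=cv2.INTER_CUBIC)
    def dot(X,col):
        for q in proj(c,X): cv2.circle(im,(int((q[0]+.5-u)*f),int((q[1]+.5-v)*f)),2,col,-1)
    dot(p+B.apply(np.array([[x,y,z-75] for x in(-5,5) for y in(-90,90) for z in(-100,100)])/1e3),(255,0,255))
    dot(np.array([E(x,y,58) for x in(-115,150) for y in(-188,188)]+[E(-107,70,58),E(-23,70,58),E(-107,-140,58),E(-23,-140,58)]),(255,255,0))
    dot(np.array([E(47,150,70),E(47,-150,70),E(103,130,185),E(103,-130,185)]),(0,255,0))
    ims.append(im[:400])
cv2.imwrite('pics/a2.png',np.hstack(ims))
```

```text
[ 0.6143218  -0.05659689  0.33127032] 0.009403990023089928
ang err 0.07468982990392348
```

View pics/a2.png

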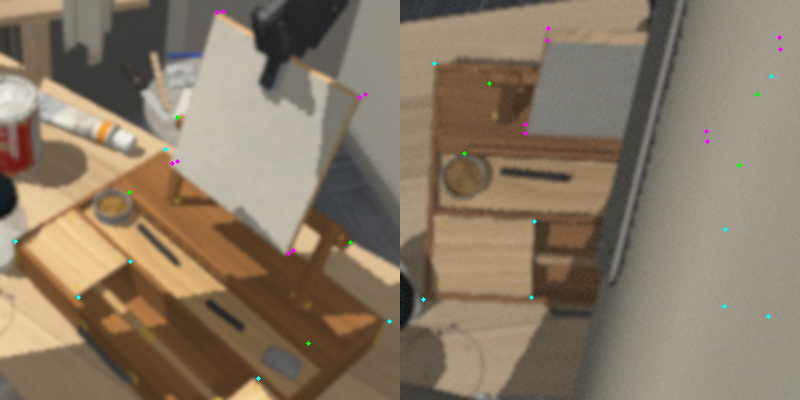

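In scene the predicted panel corners (magenta) match to about 1 px, so the panel is seated as planned in the grip. I'll lower it to about 10 mm above the deck, then approach gently.

carry_out(
  steps=[
    [-1,0.00565,0,0.0223,0,0,0],
    [-1,0.00565,0,0.0223,0,0,0],
    [-1,0.00565,0,0.0223,0,0,0],
    [-1,0.00565,0,0.0223,0,0,0],
    [-1,0,0,0,0,0,0],
    [-1,0,0,0,0,0,0],
  ],
)

```text
clock: 6.28
tcp_pos: [0.6166, -0.057, 0.2403]
orientation: [-0.003, 0.993, -0.026, -0.112]
wrist_force: [0.1, 0.0, -0.7]
finger_gap: 0.0093
```

carry_out(
  steps=[
    [-1,0.0007,0,0.0029,0,0,0],
    [-1,0.0007,0,0.0029,0,0,0],
    [-1,0,0,0,0,0,0],
  ],
)

```text
clock: 6.65
tcp_pos: [0.6166, -0.0578, 0.233]
orientation: [-0.003, 0.993, -0.027, -0.113]
wrist_force: [-0.1, 0.4, -1.7]
finger_gap: 0.0093
```

carry_out(
  steps=[
    [-1,0.0005,0,0.002,0,0,0],
    [-1,0,0,0,0,0,0],
  ],
)

```text
clock: 6.9
tcp_pos: [0.6168, -0.058, 0.232]
orientation: [-0.003, 0.993, -0.027, -0.112]
wrist_force: [-0.5, -1.0, 3.7]
finger_gap: 0.0091
```

carry_out(
  steps=[
    [-1,0.0005,0,0.002,0,0,0],
    [-1,0,0,0,0,0,0],
  ],
)

```text
clock: 7.15
tcp_pos: [0.617, -0.0581, 0.2319]
orientation: [-0.003, 0.993, -0.027, -0.111]
wrist_force: [0.2, -0.2, 13.2]
finger_gap: 0.0093
```

Touchdown. I'll back off 1.5 mm and ease it toward the rail.

carry_out(
  steps=[
    [-1,-0.0003,0,-0.0015,0,0,0],
    [-1,0.002,0,-0.0005,0,0,0],
    [-1,0,0,0,0,0,0],
  ],
)

```text
clock: 7.52
tcp_pos: [0.6181, -0.0581, 0.2317]
orientation: [-0.003, 0.993, -0.027, -0.113]
wrist_force: [-0.8, -1.2, 8.2]
finger_gap: 0.0097
```

carry_out(
  steps=[
    [-1,0.002,0,-0.0005,0,0,0],
    [-1,0,0,0,0,0,0],
  ],
)

```text
clock: 7.78
tcp_pos: [0.6193, -0.058, 0.2315]
orientation: [-0.003, 0.993, -0.027, -0.114]
wrist_force: [-3.8, -0.6, 8.6]
finger_gap: 0.0097
```

carry_out(
  steps=[
    [-1,0.002,0,-0.0005,0,0,0],
    [-1,0,0,0,0,0,0],
  ],
)

```text
clock: 8.02
tcp_pos: [0.6204, -0.058, 0.2314]
orientation: [-0.003, 0.993, -0.027, -0.115]
wrist_force: [-4.9, -1.8, 9.4]
finger_gap: 0.0093
```

carry_out(
  steps=[
    [-0.7,0,0,0,0,0,0],
    [-0.4,0,0,0,0,0,0],
    [-0.2,0,0,0,0,0,0],
    [0,0,0,0,0,0,0],
    [0,0,0,0,0,0,0],
    [0,0,0,-0.03,0,0,0],
    [0,0,0,-0.04,0,0,0],
    [0,0,0,-0.04,0,0,0],
    [0,-0.04,0,-0.03,0,0,0],
    [0,-0.06,0,0,0,0,0],
    [0,-0.06,0,0.0,0,0,0],
    [0,-0.06,0,0.0,0,0,0],
    [0,0,0,0.0,0,0,0],
  ],
)

```text
clock: 9.65
tcp_pos: [0.4363, -0.0473, 0.4191]
orientation: [-0.003, 0.993, -0.027, -0.111]
wrist_force: [0.8, -0.3, 0.5]
finger_gap: 0.0429
```

Run:
```python
from h import *
import cv2
C=cams();p,R=pose();print(p)
ims=[]
for n,(u,v,w,h) in {'scene':(280,110,200,200),'top':(300,110,190,190)}.items():
    c=C[n];f=400/w;im=cv2.resize(c['color'][v:v+h,u:u+w,::-1],(400,int(h*f)),interpolation=cv2.INTER_CUBIC)
    ims.append(cv2.convertScaleAbs(im[:400],alpha=1.2))
cv2.imwrite('pics/a3.png',np.hstack(ims))
```

```text
[ 0.44007178 -0.04810599  0.41712589]
```

View pics/a3.png

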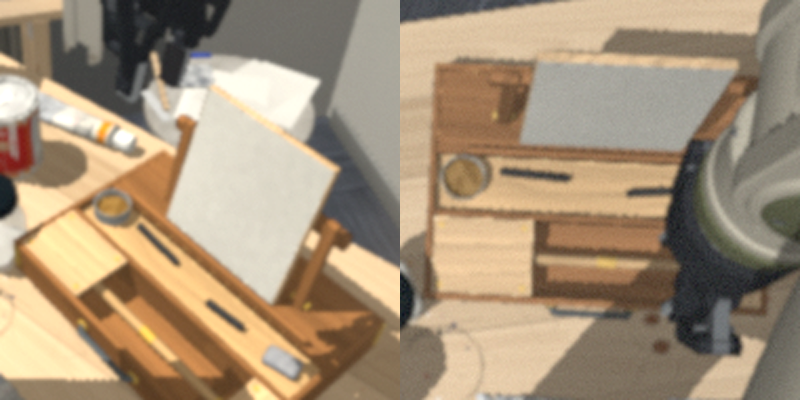

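The panel rests on the easel behind the ledge: scene-crop corners (212,88), (338,170), (275,303), (168,222), and it looks centred. The stick collar is at (606,263) in the right-hand crop. I'll check the fit and plan the stick grasp.

Run:
```python
from h import *
C=cams();t,s=C['top'],C['scene']
S2=lambda u,v:(280+u/2,110+v/2)
T2=lambda u,v:(300+(u-400)/2.105,110+v/2.105)
P=[(t,T2(537,63),(-5,90,100)),(t,T2(738,70),(-5,-90,100)),(t,T2(683,151),(-5,-90,-100)),(t,T2(522,145),(-5,90,-100)),(s,S2(212,88),(-5,90,100)),(s,S2(338,172),(-5,-90,100)),(s,S2(275,303),(-5,-90,-100)),(s,S2(168,220),(-5,90,-100))]
def g(p):
    R=Ro.from_euler('z',p[2])*Ro.from_euler('y',p[3]); o=np.array([p[0],p[1],.058]);o[2]-=R.apply([.005,0,-.1])[2]
    return np.concatenate([(proj(c,R.apply(np.array(X)/1e3)+o)[0]-uv) for c,uv,X in P])
q=least_squares(g,[.6,-.05,-.05,.2],loss='soft_l1').x
R=Ro.from_euler('z',q[2])*Ro.from_euler('y',q[3]);o=np.array([q[0],q[1],.058]);o[2]-=R.apply([.005,0,-.1])[2]
ie=lambda X:Ez.inv().apply(X-easel)*1e3
print('panel',q[:2],np.degrees(q[2:]-[eyaw,0]),g(q).reshape(-1,2).round(1).tolist())
print('centre,foot front,back in easel',ie(o),ie(o+R.apply([-.005,0,-.1])),ie(o+R.apply([.005,0,-.1])))
for u,v in((540,260.5),(606,263),(665,266)): print('stick',ie(ray(t,T2(u,v),.038)))
st=env.get_state();print(st['joint_pos'].round(2),st['clock'])
# grasp
Q=rot(eyaw,0);Z=lambda z:E(-65,-15,z)
a=plan([(Z(140),Q)],-.1);a=plan([(Z(36),Q)],-.1,a,.03);print(Z(36))
```

```text
panel [ 0.60117968 -0.05842381] [ 0.52372044 13.84475215] [[0.2, 0.0], [0.8, -0.3], [-0.2, -0.3], [-1.1, -0.1], [-1.1, -0.3], [0.4, 0.3], [-0.1, 2.0], [-0.2, -0.6]]
centre,foot front,back in easel [ 89.39640337  -1.60108452 156.29122673] [60.61367638 -1.86418456 60.39291911] [70.32274748 -1.77543491 58.        ]
stick [-67.14880513  58.78033336  38.        ]
stick [-66.50595528 -15.07202559  38.        ]
stick [-66.78651277 -80.85365695  38.        ]
[-0.26  0.25  0.34  1.88 -0.05  1.37] 9.85
7 [[-0.1,0.0096,0.0021,0.0382,0.0,0.0322,-0.0],[-0.1,0.0084,0.0021,0.0385,0.0,0.0322,-0.0],[-0.1,0.0071,0.0021,0.0388,0.0,0.0322,-0.0],[-0.1,0.0059,0.0021,0.039,0.0,0.0322,-0.0],[-0.1,0.0046,0.0021,0.0392,0.0,0.0322,-0.0],[-0.1,0.0034,0.0021,0.0393,0.0,0.0322,-0.0],[-0.1,0.0021,0.0021,0.0394,0.0,0.0322,-0.0]]
4 [[-0.1,0.0,0.0,0.026,0.0,0.0,0.0],[-0.1,0.0,0.0,0.026,0.0,0.0,0.0],[-0.1,0.0,0.0,0.026,0.0,0.0,0.0],[-0.1,0.0,0.0,0.026,0.0,0.0,0.0]]
[ 0.44628514 -0.06346984  0.036     ]
```

carry_out(
  steps=[
    [-0.1,0.0095,0.0021,0.0382,0,0.0322,0],
    [-0.1,0.0083,0.0021,0.0385,0,0.0322,0],
    [-0.1,0.007,0.0021,0.0388,0,0.0322,0],
    [-0.1,0.0057,0.0021,0.039,0,0.0322,0],
    [-0.1,0.0044,0.0021,0.0392,0,0.0322,0],
    [-0.1,0.0032,0.0021,0.0393,0,0.0322,0],
    [-0.1,0.0019,0.0021,0.0394,0,0.0322,0],
    [-0.1,0,0,0,0,0,0],
    [-0.1,0,0,0.026,0,0,0],
    [-0.1,0,0,0.026,0,0,0],
    [-0.1,0,0,0.026,0,0,0],
    [-0.1,0,0,0.022,0,0,0],
    [-0.1,0,0,0,0,0,0],
  ],
)

```text
clock: 11.48
tcp_pos: [0.4445, -0.0631, 0.0402]
orientation: [-0.0, 1.0, -0.027, -0.001]
wrist_force: [-0.0, 0.5, -0.3]
finger_gap: 0.0382
```

Run:
```python
from h import *
import cv2
c=env.read_camera('scene');p,R=pose();print(Ez.inv().apply(p-easel)*1e3,env.get_state()['wrist_force'])
cv2.imwrite('pics/a4.png',cv2.resize(c['color'][170:350,280:460,::-1],(540,540),interpolation=cv2.INTER_CUBIC))
```

```text
[-66.30140855 -14.90850005  41.01852361] [0.56733889 0.35242389 1.54846767]
```

View pics/a4.png

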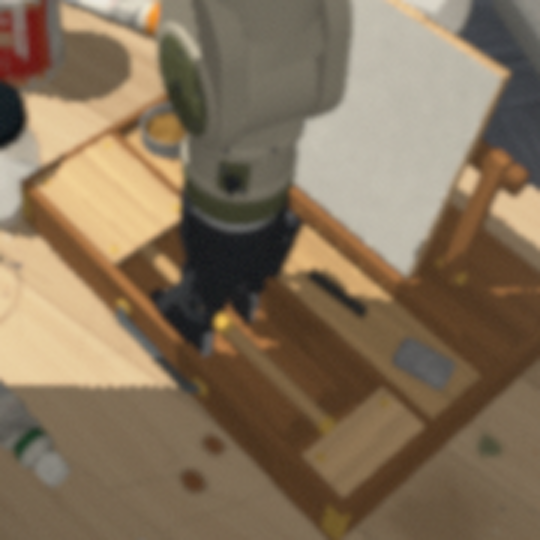

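The fingers straddle the stick at the collar, whose edge is at (222,322). I'll lower 5 mm and close.

carry_out(
  steps=[
    [-0.1,0,0,0.005,0,0,0],
    [-0.1,0,0,0,0,0,0],
    [-1,0,0,0,0,0,0],
    [-1,0,0,0,0,0,0],
    [-1,0,0,0,0,0,0],
    [-1,0,0,0,0,0,0],
    [-1,0,0,0,0,0,0],
  ],
  grip_force=60,
)

```text
clock: 12.4
tcp_pos: [0.4441, -0.0631, 0.0359]
orientation: [0.0, 1.0, -0.027, 0.0]
wrist_force: [-1.0, -0.2, 4.9]
finger_gap: 0.0098
```

carry_out(
  steps=[
    [-1,0,0,-0.001,0,0,0],
    [-1,0,-0.005,0,0,0,0],
    [-1,0,-0.005,0,0,0,0],
    [-1,0,0,0,0,0,0],
  ],
)

```text
clock: 12.9
tcp_pos: [0.4442, -0.0525, 0.0363]
orientation: [-0.0, 1.0, -0.027, -0.001]
wrist_force: [-0.7, 0.3, -0.5]
finger_gap: 0.0098
```

carry_out(
  steps=[
    [-1,0,-0.003,0,0,0,0],
    [-1,0,0,0,0,0,0],
  ],
)

```text
clock: 13.15
tcp_pos: [0.4443, -0.0498, 0.0364]
orientation: [-0.0, 1.0, -0.027, -0.001]
wrist_force: [-0.1, 0.2, -0.7]
finger_gap: 0.01
```

carry_out(
  steps=[
    [-1,0,-0.002,0,0,0,0],
    [-1,0,0,0,0,0,0],
  ],
)

```text
clock: 13.4
tcp_pos: [0.4445, -0.048, 0.0364]
orientation: [-0.0, 1.0, -0.027, -0.0]
wrist_force: [0.4, -0.4, -1.6]
finger_gap: 0.0099
```

carry_out(
  steps=[
    [-1,0,-0.002,0,0,0,0],
    [-1,0,0,0,0,0,0],
  ],
)

```text
clock: 13.65
tcp_pos: [0.4447, -0.0466, 0.0365]
orientation: [0.001, 1.0, -0.027, -0.0]
wrist_force: [-0.8, -3.0, -1.7]
finger_gap: 0.0099
```

carry_out(
  steps=[
    [-1,0,-0.002,0,0,0,0],
    [-1,0,0,0,0,0,0],
  ],
)

```text
clock: 13.9
tcp_pos: [0.4451, -0.0461, 0.0366]
orientation: [0.002, 1.0, -0.028, -0.0]
wrist_force: [-0.8, -9.2, -1.9]
finger_gap: 0.01
```

Ball is against the rest (16.4 mm slide, as predicted). Now I'll plan the tip-up path through the gap.

carry_out(
  steps=[
    [-1,0,0.0028,0,0,0,0],
    [-1,0,0,0,0,0,0],
  ],
)

```text
clock: 14.15
tcp_pos: [0.4447, -0.0468, 0.0364]
orientation: [-0.0, 1.0, -0.027, -0.0]
wrist_force: [-0.1, -1.1, -1.0]
finger_gap: 0.01
```

```bash
cat >> h.py <<'E'
def stick(yb,zb,z95,y0=-130.7,z0=34,dr=0,th=None,x=0):
    "TCP pose when ball centre is at easel (yb,zb); ref pose saved"
    ref=json.load(open('ref.json'));p0=np.array(ref)
    if th is None: th=np.arctan2(zb-z95,95-yb)
    r=np.array([0,132,2.4]) # ball->TCP in stick frame
    a=Ro.from_euler('x',-th)
    e=np.array([x,yb-y0,zb-z0])+a.apply(r)-r+dr*np.array([0,-np.cos(th),np.sin(th)])
    return p0+Ez.apply(e/1e3),Ez*a*Ro.from_matrix(np.diag([1,-1,-1.]))
E
python3 - <<'E'
from h import *
p,R=pose();print(p,(Ez.inv().apply(p-easel)*1e3).round(1),env.get_state()['wrist_force'].round(1));json.dump(p.tolist(),open('ref.json','w'))
R0=rot(eyaw,0)
a=(p,R0)
for w in[(-130.7,42,34.2),(-129,44.2,34.4),(-122,54,35),(-112,75,35.8),(-105,101,36.2)]:
    a=plan([stick(*w)],-1,a,.006 if w[1]<55 else .012,4)
plan([stick(-105,101,36.2,dr=115)],-1,a,.03)
E
```

```text
[ 0.44467036 -0.04681741  0.03643953] [-67.5   1.5  36.4] [-0.1 -1.1 -1. ]
1 [[-1,0.0,-0.0,-0.0034,-0.0345,0.0,0.0]]
1 [[-1,-0.0,-0.0016,-0.001,-0.0092,-0.0,-0.0]]
2 [[-1,0.0,-0.0033,-0.0022,-0.0218,-0.0,0.0],[-1,0.0,-0.0032,-0.0022,-0.0218,-0.0,0.0]]
2 [[-1,-0.0,-0.0039,-0.0043,-0.0499,0.0,0.0],[-1,-0.0,-0.0036,-0.0045,-0.0499,0.0,0.0]]
2 [[-1,-0.0,-0.0006,-0.0051,-0.0631,-0.0,0.0],[-1,-0.0,-0.0003,-0.0051,-0.0631,-0.0,0.0]]
4 [[-1,-0.0,0.0288,0.0,0.0,0.0,0.0],[-1,-0.0,0.0288,0.0,0.0,0.0,0.0],[-1,-0.0,0.0288,0.0,0.0,0.0,0.0],[-1,-0.0,0.0288,0.0,0.0,0.0,0.0]]
```

carry_out(
  steps=[
    [-1,0,0.0003,0,0,0,0],
    [-1,0,0,-0.0017,-0.0172,0,0],
    [-1,0,0,-0.0017,-0.0173,0,0],
    [-1,0,0,0,0,0,0],
  ],
)

```text
clock: 14.65
tcp_pos: [0.4447, -0.0467, 0.04]
orientation: [0.017, 0.999, -0.027, -0.001]
wrist_force: [-0.4, 0.2, -0.9]
finger_gap: 0.0098
```

carry_out(
  steps=[
    [-1,0,-0.0016,-0.001,-0.0092,0,0],
    [-1,0,-0.0016,-0.0011,-0.0109,0,0],
    [-1,0,-0.0017,-0.0011,-0.0109,0,0],
    [-1,0,0,0,0,0,0],
  ],
)

```text
clock: 15.15
tcp_pos: [0.4449, -0.0418, 0.0429]
orientation: [0.033, 0.999, -0.027, -0.001]
wrist_force: [0.0, -0.7, -0.7]
finger_gap: 0.0098
```

carry_out(
  steps=[
    [-1,0,-0.0016,-0.0011,-0.0109,0,0],
    [-1,0,-0.0016,-0.0011,-0.0109,0,0],
    [-1,0,0,0,0,0,0],
  ],
)

```text
clock: 15.52
tcp_pos: [0.4451, -0.0385, 0.0449]
orientation: [0.044, 0.999, -0.027, -0.001]
wrist_force: [0.4, -0.6, -1.1]
finger_gap: 0.0101
```

No contact forces, so the ball should be clear. Continue tipping, then look.

carry_out(
  steps=[
    [-1,0,-0.0039,-0.0043,-0.0499,0,0],
    [-1,0,-0.0036,-0.0045,-0.0499,0,0],
    [-1,0,0,0,0,0,0],
  ],
)

```text
clock: 15.9
tcp_pos: [0.4457, -0.0296, 0.0528]
orientation: [0.093, 0.995, -0.026, -0.003]
wrist_force: [-0.0, -0.0, -0.1]
finger_gap: 0.0096
```

carry_out(
  steps=[
    [-1,0,-0.0006,-0.0051,-0.0631,0,0],
    [-1,0,-0.0003,-0.0051,-0.0631,0,0],
    [-1,0,0,0,0,0,0],
  ],
)

```text
clock: 16.27
tcp_pos: [0.4458, -0.0268, 0.0623]
orientation: [0.155, 0.988, -0.026, -0.005]
wrist_force: [0.2, -0.7, -1.3]
finger_gap: 0.01
```

Run:
```python
from h import *
import cv2
c=env.read_camera('scene');p,R=pose();print((Ez.inv().apply(p-easel)*1e3).round(1),env.get_state()['wrist_force'].round(1))
P,Q=stick(-105,101,36.2);print(p-P,np.degrees((R.inv()*Q).as_rotvec()))
cv2.imwrite('pics/a5.png',cv2.resize(c['color'][150:350,270:470,::-1],(600,600),interpolation=cv2.INTER_CUBIC))
```

```text
[-67.5  21.3  62.2] [-0.2 -0.  -1.7]
[ 1.80475409e-05 -2.22113566e-04 -4.31367985e-04] [-0.08958345  0.05076982  0.04232778]
```

View pics/a5.png

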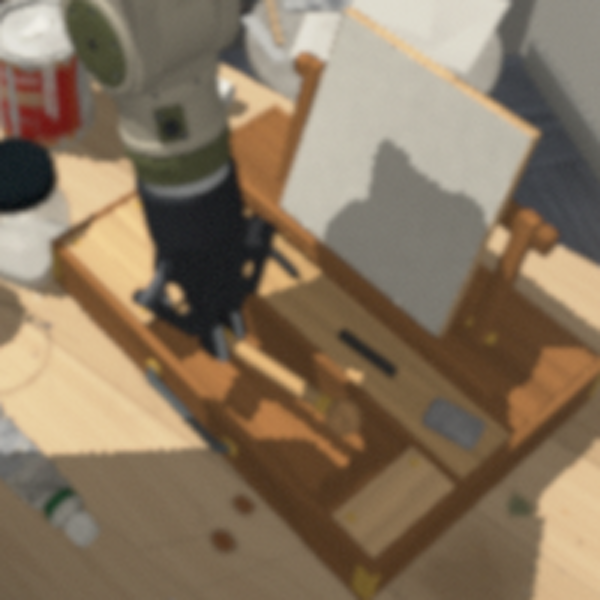

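The ball, at (343,415), is free and up in the opening. I'll draw it out along its axis.

carry_out(
  steps=[
    [-1,0,0.02,0,0,0,0],
    [-1,0,0.02,0,0,0,0],
    [-1,0,0,0,0,0,0],
  ],
)

```text
clock: 16.7
tcp_pos: [0.4438, -0.0665, 0.075]
orientation: [0.155, 0.987, -0.028, -0.004]
wrist_force: [0.7, 1.2, -1.1]
finger_gap: 0.0097
```

carry_out(
  steps=[
    [-1,0,0.025,0,0,0,0],
    [-1,0,0.025,0,0,0,0],
    [-1,0,0.025,0,0,0,0],
    [-1,0,0,0,0,0,0],
  ],
)

```text
clock: 17.2
tcp_pos: [0.4401, -0.1374, 0.0982]
orientation: [0.156, 0.987, -0.028, -0.004]
wrist_force: [-0.6, -0.4, -0.4]
finger_gap: 0.0097
```

Run:
```python
from h import *
p,R=pose();e=(Ez.inv().apply(p-easel)*1e3);print(e.round(1),env.get_state()['joint_pos'].round(2))
Q=rot(eyaw,0);u=lambda x,y,z:E(x,y,z)
a=plan([(p+[0,0,.10],R)],-1)
a=plan([(u(-67,-40,220),Q)],-1,a)
# mid-plane of panel: y=-1.6, z=156, face x about 84 ; stick axis 2.4 below TCP
a=plan([(u(10,-2,220),Q),(u(10,-2,159),Q,.03)],-1,a)
```

```text
[-67.2 -89.2  98.2] [-0.29  0.18 -0.57  0.75 -0.3   1.32]
3 [[-1,0.0,0.0103,-0.0317,0.0,0.0,0.0],[-1,0.0,0.0103,-0.0317,0.0,0.0,0.0],[-1,0.0,0.0103,-0.0317,0.0,0.0,0.0]]
3 [[-1,0.0,-0.0134,-0.012,0.1042,-0.0001,-0.001],[-1,0.0,-0.0145,-0.0105,0.1042,-0.0001,-0.001],[-1,0.0001,-0.0156,-0.0089,0.1042,-0.0001,-0.001]]
5 [[-1,0.0385,-0.019,0.0,0.0,0.0,0.0],[-1,0.0385,-0.019,0.0,0.0,0.0,0.0],[-1,0.0,0.0,0.0203,0.0,0.0,0.0],[-1,0.0,0.0,0.0203,0.0,0.0,0.0],[-1,0.0,0.0,0.0203,0.0,0.0,0.0]]
```

carry_out(
  steps=[
    [-1,0,0.0103,-0.0317,0,0,0],
    [-1,0,0.0103,-0.0317,0,0,0],
    [-1,0,0.0103,-0.0317,0,0,0],
    [-1,0,-0.0134,-0.012,0.1042,0,-0.001],
    [-1,0,-0.0145,-0.0105,0.1042,0,-0.001],
    [-1,0,-0.0156,-0.0089,0.1042,0,-0.001],
    [-1,0,0,0,0,0,0],
    [-1,0.026,-0.013,0,0,0,0],
    [-1,0.026,-0.013,0,0,0,0],
    [-1,0.025,-0.012,0,0,0,0],
    [-1,0,0,0.0203,0,0,0],
    [-1,0,0,0.0203,0,0,0],
    [-1,0,0,0.0203,0,0,0],
    [-1,0,0,0,0,0,0],
    [-1,0,0,0,0,0,0],
  ],
)

```text
clock: 19.08
tcp_pos: [0.5213, -0.0532, 0.1588]
orientation: [0.001, 1.0, -0.025, -0.001]
wrist_force: [0.7, -1.0, -0.2]
finger_gap: 0.0095
```

Run:
```python
from h import *
import cv2
C=cams();p,R=pose();s=env.get_state();print((Ez.inv().apply(p-easel)*1e3).round(1),s['wrist_force'].round(1),s['finger_gap'],s['clock'],R.as_matrix().round(3).tolist())
ims=[]
for n,(u,v,w,h) in {'scene':(220,90,260,260),'top':(190,110,260,260)}.items():
    c=C[n];im=cv2.resize(c['color'][v:v+h,u:u+w,::-1],(400,400),interpolation=cv2.INTER_CUBIC);f=400/w
    for y in(-145,145):
        q=proj(c,p+Ez.apply([0,y/1e3,-.0024]))[0];cv2.circle(im,(int((q[0]-u)*f),int((q[1]-v)*f)),2,(255,0,255),-1)
    ims.append(cv2.convertScaleAbs(im,alpha=1.2))
cv2.imwrite('pics/a6.png',np.hstack(ims))
```

```text
[  9.9  -0.9 159.5] [ 0.5 -0.4 -0.4] 0.009972164656490387 19.175 [[0.999, -0.051, 0.0], [-0.051, -0.999, -0.001], [0.0, 0.001, -1.0]]
```

View pics/a6.png

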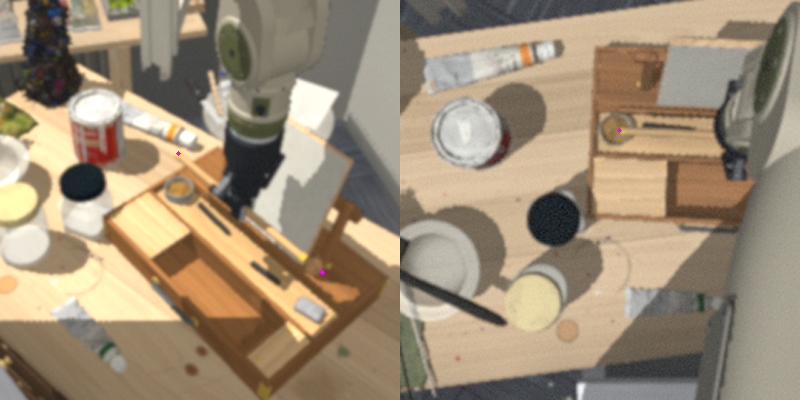

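The left half of the stick isn't visible where predicted ((619,130) in the top crop). I need a sharper look.

Run:
```python
from h import *
import cv2
C=cams()
a=cv2.resize(C['scene']['color'][150:290,320:460,::-1],(580,580),interpolation=cv2.INTER_CUBIC)
b=cv2.resize(C['top']['color'][130:230,310:415,::-1],(220,210),interpolation=cv2.INTER_CUBIC)
o=np.zeros((580,800,3),np.uint8);o[:,:580]=a;o[:210,580:]=b
cv2.imwrite('pics/a7.png',cv2.convertScaleAbs(o,alpha=1.3))
```

```text
(no output)
```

View pics/a7.png

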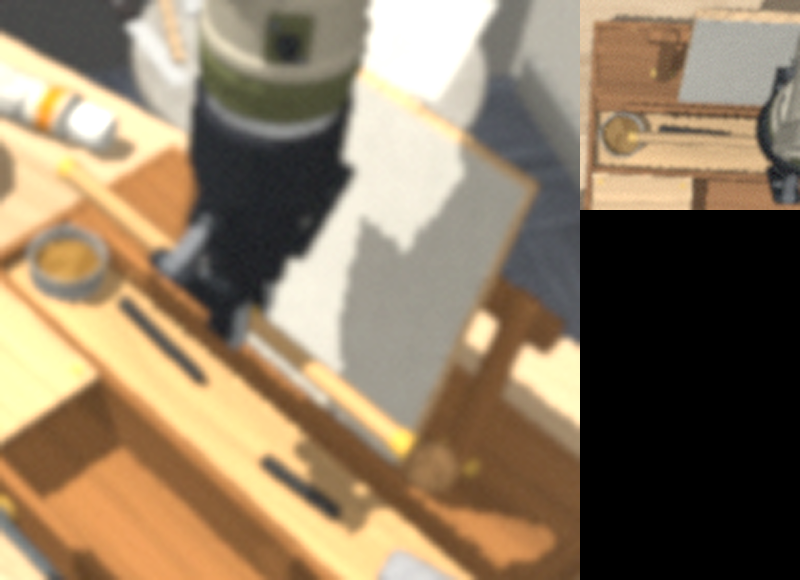

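The stick runs from its plain end at (67,170) to the ball at (435,467), level and in line with the prediction, in front of the panel. A last numeric check that the tin and jar haven't shifted, then I'll hand in.

Run:
```python
from h import *
import cv2
c=env.read_camera('top');g0=cv2.cvtColor(cv2.imread('pics/top0.png'),6);g=cv2.cvtColor(c['color'],7)
for n,(u,v,w,h) in {'tin':(214,172,42,22),'jar':(272,234,36,36)}.items():
    m=cv2.matchTemplate(g[v-6:v+h+6,u-6:u+w+6],g0[v:v+h,u:u+w],cv2.TM_CCOEFF_NORMED);_,s,_,l=cv2.minMaxLoc(m);print(n,'shift px',l[0]-6,l[1]-6,round(s,3))
st=env.get_state();print(st['clock'],st['wrist_force'].round(1),st['finger_gap'])
print(env.hand_in())
```

```text
tin shift px 0 0 0.997
jar shift px 1 0 0.907
19.325 [-0.2  0.  -0.6] 0.00983683065228185
the job is handed in; nothing more can be done
None
```

The panel is leaning on the easel, the maulstick is out of the well and held in front of it, and the job was handed in at 19.3 s.

- **Panel:** It stands free of the gripper, white face to the front, leaning back about 14°. Its foot is at x 61–70 mm, behind the ledge strip. It is within 2 mm of centre and turned about 0.5° from square. I fitted this from the images right after letting go; later pictures show it still standing the same way.
- **Maulstick:** I slid it 16 mm until the ball touched the rest, tipped it to 18°, drew it out along its axis with almost no contact force, and levelled it. It is held at about y −1 mm and z 157 mm in the easel frame. That puts it roughly 65–70 mm in front of the panel and parallel to it. The wrist force was about 0 N, so it touches nothing.
- **Tin and jar:** The tin shows no shift in the image. The jar's best match was 1 pixel off (about 2 mm) with a weaker score of 0.91. The gripper never went near it, and I put the difference down to changed shadows.

**Unexplained reading:** The finger gap was about 10 mm on the 12 mm stick, and 9.3 mm on the 10 mm panel. The hold did not slip.

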